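# Set the hold-down of the slat drilling jig to running clearance

## Robot

A 6-joint arm with a two-finger parallel gripper is mounted at the origin on a cart in front of the work surface, level with it; the furniture and walls round the work are solid. World frame = base frame: x ahead of the robot, y to its left, z up, the work surface at z = 0. Lengths are in mm, angles in rad, forces in N, time in s.
With the tool pointing down it reaches from about 350 to 1000 mm from the base axis. Payload 7.1 kg.
Tool frame: the origin (TCP) lies at the centre of the arm's flange, where the gripper is bolted on; the fingertips stand r.nose_length ahead of it and the grasp point (between the pads) lies 155 mm ahead of it (r.nose_length is the distance from the TCP to the fingertips, in mm); z points along the fingers, y is the line along which they close (so a half turn about z gives the same grasp; the last joint's range is limited). The gripper opens to 85 mm and grips with 20 to 120 N. Pads are 22 mm wide; open, the fingers measure 114 mm over their backs; the gripper's body (76 mm by 85 mm) begins 54 mm behind the grasp point. The pads swing forward as they close: fully open they stand 13 mm farther back than shut.
Start: joints at [1.298, 0.423, 1.63, -0, 1.089, -0.019], TCP at [156.896, 604.971, 404.719] pointing down, gripper open.
Joint ranges: [-3, 3], [-0.9, 2.11], [0.09, 2.58], [-1.31, 4.45], [0.11, 2.69], [-2.54, 2.54]. Speed limits (rad/s): [2.39, 2.39, 3.01, 3.14, 3.14, 3.14].

## Interface

Orientations are given as [roll, pitch, yaw] about the fixed x, y, z axes, in that order (R = Rz(yaw) Ry(pitch) Rx(roll)).
In Python, from station import r gives the robot as it stands.
- The arm moves only by the tool carry_out, never from a script. Its argument "rows" is a list of rows, each an object with "angular": the turn, a rotation vector about the tool's x, y, z in units of 8 degrees (1.0 is 8 degrees), a list of three; "dp": the shift along the tool's x, y, z in units of 40 mm (1.0 is 40 mm), a list of three; "claw": the closure, from -1 (fully open) to 1 (shut). In form: [{"angular": [rx, ry, rz], "dp": [dx, dy, dz], "claw": claw}, ...]. A call has 1 to 20 rows; each row shifts and turns the commanded pose from where the row before left it, along the tool's axes as they then stand; what a row does not reach is not made up. A row lasts 1/10 s, in which the tool goes at most 50 mm and 8.59 degrees, less where a joint would pass 70% of its speed; a pose out of reach is approached as far as the arm can. A call is refused whole if a number of a shift passes 1 or a number of a turn 1, either way. A call with a gripper value outside its range is refused whole. The fingers move at their own pace and stop on an object; the grip force is fixed at half the most. Time passes only in rows, so rows that do not move let the fingers close. It gives the time, the measured TCP pose, the force, the opening and the grip force at its end, in the units of the state.
- r.sense(): the state, without advancing time (a new reading comes with each control period).
- r.read_camera(name): name is "scene" or "top" or "wrist"; returns the picture (420x560x3 uint8, red, green, blue); there is no depth.
- r.calibration(name): a dict with "mtx" (3x3 intrinsics, pixels), "xyz" and "attitude" of the camera in the world. Camera axes: x right, y up, looking along -z (the intrinsics and any distortion apply to the point x, -y, -z); pixel columns grow to the right and rows downward; lengths in mm; the calibration is good to about 2 mm. A picture is of the moment at which its call begins: read the wrist's pose just before it. calibration takes no time and is no camera call; for the wrist camera it gives the pose at the moment of the call.
- r.sign_off(): hands the job in; it is judged then, once.
Trained networks look in the newest picture that a camera, given by its name, has taken for a name from the list of things; names that differ only in an ending like _2 or _b are one class to them, and where a whole thing is asked for, a point or a joint stands for the part that bears it (a point fixed in the world has none). Each returns a list of dicts, best first, with "confidence" (0 to 1); they miss things now and then, are a little off and sometimes report something else, mostly with a low value. They report only what shows in the picture. A call takes as long as a camera call.
- r.find_in(camera, label): "pixel" ([column, row] in pixels, amid what is visible of it).
The state is a dict: "time": time; "qpos": joint angles; "qvel": joint speeds; "joint_torque": joint torques, N m; "tool_pos": TCP position; "eef_rot": TCP orientation; "contact_force": force on the tool from outside, world axes, zero at the start; "torque": the same for the moment, N m; "width": finger opening in mm; "finger_force": force on a finger pad.
Only numpy, scipy, OpenCV 4.12 (cv2) and the standard library are available. Lean on these libraries where they do the work, as an engineer would, in place of code of your own. Each camera call takes 0.05 s, during which the arm holds its last target. There are 200 camera calls.

## Task

Set up the drilling jig with the slat that lies in its channel: slide the slat home against the end stop and swing the hold-down arm over it, fully round against its pin. Run the thumbscrew down until it seats on the slat, then back it off a quarter turn, so that slats will just slide under the pad, and keep the wing gripped there: the program finishes while still holding the thumbscrew, so that I can nip up the lock nut. Leave the other things on the bench alone.

Things in the scene. Friction and masses are not known exactly. Their poses are not given: they have to be found in the camera images.
- jig: slat drilling jig screwed to the bench: plywood base (x -65..85, y -105..120, 18 mm thick), channel 20 mm wide along y at x -20, walls 24 mm above the bench. Origin on the bench under it; x away from the robot, y (left) to the end stop, z up; yaw varies. Fixed aluminium bridge with drill bush over the channel at y 40..72 (top z 45), dark end stop block at y 85..110 (top z 38)
- stop_face (a point): the end stop's face at the head of the channel, on the channel's centre line, 22 mm above the bench (jig x -20, y 85 mm); axes as the jig's
- slat_head (a point): middle of the leading (+y) end of the work slat, a loose pine slat 17 x 239 x 8.5 mm (30 g) in the channel along jig y, upper face 26.5 mm above the bench; axes as the slat's (y along it towards the stop, z up). Starts 15 to 40 mm short of the stop; home, it touches stop_face
- slat_tail (a point): middle of the trailing (-y) end of the same slat, 22 mm above the bench. The tail overhangs the base by 49 mm when the slat is home, more before; the overhang can be pinched across its 17 mm width, with 18 mm free below it
- pivot (a point): axis of the arm's pivot bolt at the arm's upper face, 56 mm above the bench (jig x 50, y 0 mm); the bolt head ends 9 mm higher
- hold_down (a joint): hold-down arm: grey bar 18 mm wide, 42 to 56 mm above the bench, on a vertical pivot; stays where left (0.35 N m). 0 rad = closed against its stop pin, pointing to jig -x, screw over the channel; grows anticlockwise from above as it is swung away to the right (-y), to 1.7. At q it points from the pivot in jig direction (-cos q, -sin q). Starts at 0.8 to 1.25
- nose (a point): centre of the round nose of the arm, 110 mm from the pivot axis, 49 mm above the bench; nose radius 9 mm. The arm can be pushed round here with closed fingers
- thumbscrew (a joint): wing screw in the arm, vertical, 70 mm from the pivot axis, right-hand thread, 4 mm a turn. 0 rad = seated (pad pressed on the slat, solid stop); grows anticlockwise from above as it is backed off, limit 9; tightening is clockwise. Stays where left (0.06 N m). Starts at 1.8 to 5.0
- wing (a point): centre of the screw's steel wing, on the screw axis: a bar 46 mm long (its x), 10 mm thick (its y), 26 mm high (z), centred 86 mm above the bench when seated, 0.64 mm higher per rad backed off. Gripped from above across the 10 mm; the lock nut below ends 9 mm under the wing. Wing yaw = jig yaw + hold_down + thumbscrew; every half turn gives the same grip, so it can be turned in several grips
- spare_slat_a: spare pine slat 17 x 239 x 8 mm lying in front of the jig; leave alone
- spare_slat_b: second spare slat 17 x 247 x 8 mm, nearer the robot; leave alone
- pliers: pliers 65 x 158 x 13 mm beyond the jig; leave alone
- glue_gun: yellow glue gun 146 x 200 x 47 mm to the left; leave alone
- hammer: hammer 117 x 288 x 27 mm to the right; leave alone
- pin_tin: round grey tin 71 mm across, 30 mm high, at the front right; leave alone
- slat: the work slat as a whole; origin at the centre of its underside, y along it towards the stop
- pad: the screw's swivel pad, a black disc 18 mm across under the arm, which rises and falls with the thumbscrew: pressed on the slat when seated, about 0.6 mm clear of it a quarter turn back; origin at the centre of its underside
- pencil: pencil 10 x 165 mm, at the front left; leave alone

How it is judged (in metres and radians):
On the way, in this order (a step that is already met when the one before it is completed fails the run):
1. the slat is home against the end stop and the hold-down arm is fully round against its pin (y of slat_head in the frame of stop_face above -0.004 m and value of joint hold_down below 0.06 rad), for 0.1 s.
2. the thumbscrew is turned down until its pad is seated on the slat (all of step 1 and value of joint thumbscrew below 0.15 rad and contact force between pad and slat above 0.5 N), for 0.1 s.
At the end, for the whole second after the job is handed in: The fingers grip the thumbscrew (over 4 N), which stands a quarter turn (1.57 +- 0.3 rad) back from seated with its pad off the slat; the hold-down arm is against its pin (within 0.06 rad) and the slat lies flat in the channel within 4 mm of the end stop (all of step 1 and value of joint thumbscrew between 1.27 and 1.87 rad and contact force between the fingers and thumbscrew above 4 N and horizontal distance between slat_head and stop_face below 0.006 m and angle between slat_head's own z axis and vertical below 0.05 rad and contact force between pad and slat below 0.5 N); the arm keeps its last pose, push and grip.
It fails at once if another thing on the bench is pushed away (more than 30 mm) (distance of any of spare_slat_a, spare_slat_b, pliers, glue_gun, hammer, pin_tin, pencil from where it was at the start of the episode above 0.03 m).
It also fails if it takes over 70 s, if anything falls off the work surface, if the arm or the gripper's body presses on something with over 40 N, if the wrist force passes 120 N, or if a joint passes its speed limit or range.

## Working session

There is one attempt and no reset: what is moved stays moved. The work goes in short steps, Python scripts to look and compute and a tool call to move; the robot and the scene stay as the last step left them, time stands still between calls to the robot, and variables do not carry over. Pictures are saved under pics/ and viewed, at most 10 in all, crops included, and the job is handed in when it is done.

Besides the shell and the picture viewer there is one more tool, called after "Emit:" as name(argument=value, ...) on one line, values as JSON. carry_out: Moves the arm, as the interface text tells. Its arguments: {"type":"object","properties":{"rows":{"type":"array"}},"required":["rows"]}

```bash
mkdir -p pics; ls; cat > h.py <<'E'
import numpy as np, cv2
from station import r
from scipy.spatial.transform import Rotation as R
def cam(n):
    c=r.calibration(n); a=np.array(c["attitude"])
    Rm=a if a.shape==(3,3) else R.from_euler('xyz',a).as_matrix()
    return np.array(c["mtx"]),np.array(c["xyz"]),Rm
def ray(n,px,c=None):
    K,o,Rm=c or cam(n); u=np.linalg.solve(K,[px[0],px[1],1.]); d=Rm@[u[0],-u[1],-u[2]]
    return o,d/np.linalg.norm(d)
def atz(n,px,z,c=None):
    o,d=ray(n,px,c); return o+d*(z-o[2])/d[2]
def proj(n,p,c=None):
    K,o,Rm=c or cam(n); q=Rm.T@(np.array(p)-o); v=K@[q[0],-q[1],-q[2]]; return v[:2]/v[2]
def tri(rays):
    A=sum(np.eye(3)-np.outer(d,d) for o,d in rays); b=sum((np.eye(3)-np.outer(d,d))@o for o,d in rays); return np.linalg.solve(A,b)
def snap(n,f):
    im=r.read_camera(n); cv2.imwrite('pics/'+f,im[:,:,::-1]); return im
E
python3 - <<'E'
from h import *
for n in("scene","top"): 
    print(n,r.calibration(n)); snap(n,n+'1.png')
    for l in("jig","stop_face","slat_head","slat_tail","pivot","nose","wing","pad"):
        print(l,[(np.round(d["pixel"],1),round(d["confidence"],2)) for d in r.find_in(n,l)[:3]])
print(r.sense(),r.nose_length)
a=cv2.imread('pics/scene1.png');b=cv2.imread('pics/top1.png')
E
```

```text
pics
scene {'mtx': array([[459.83601189,   0.        , 285.65611493],
       [  0.        , 459.83601189, 207.91729024],
       [  0.        ,   0.        ,   1.        ]]), 'xyz': array([-264.49776071, -456.96643767, 1095.41921032]), 'attitude': array([ 0.74210374, -0.00707841, -1.06843376])}
jig [(array([266.7, 213.1]), 0.67)]
stop_face [(array([268. , 209.6]), 0.95), (array([367.7, 302.6]), 0.27)]
slat_head [(array([290.9, 219.3]), 0.86), (array([192.8, 180.8]), 0.66), (array([287.8, 194.5]), 0.55)]
slat_tail [(array([286.7, 218.1]), 0.73), (array([284.3, 200.6]), 0.22)]
pivot [(array([265.9, 209.1]), 0.88), (array([257.8, 253.6]), 0.67)]
nose [(array([286.3, 200.1]), 0.59)]
wing [(array([286.7, 199.9]), 0.55), (array([290.8, 217.9]), 0.31)]
pad [(array([287.8, 197.7]), 0.62)]
top {'mtx': array([[432.42744884,   0.        , 268.24596044],
       [  0.        , 432.42744884, 213.4503544 ],
       [  0.        ,   0.        ,   1.        ]]), 'xyz': array([ 301.02607902,  -39.06972269, 1482.37062427]), 'attitude': array([ 0.18263722, -0.00524717, -1.57497497])}
jig [(array([232.9, 2
[... 361 characters left out ...]
6, 202.3]), 0.57)]
{'time': 0.9, 'qpos': array([ 1.29800411e+00,  4.23080673e-01,  1.62987248e+00, -1.25327227e-05,
        1.08856068e+00, -1.90034908e-02]), 'qvel': array([ 0.00107553,  0.00143406, -0.00065006,  0.00013991,  0.00099105,
       -0.00125014]), 'joint_torque': array([-1.05778407e-03, -5.57328451e+01, -2.82153815e+01,  4.06615140e-05,
        6.17247770e-04, -3.90047512e-05]), 'tool_pos': array([156.89926815, 604.98556172, 404.74197159]), 'eef_rot': array([3.14151406e+00, 1.25997263e-05, 2.88780974e+00]), 'contact_force': array([0.65126454, 0.2273223 , 0.26647687]), 'torque': array([ 0.00394167, -0.00887566, -0.02276668]), 'finger_force': 0.0, 'width': 85.41414427395159} 173.4
```

View pics/scene1.png

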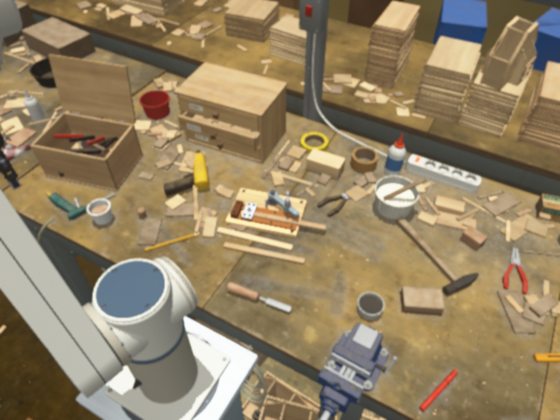

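View pics/top1.png

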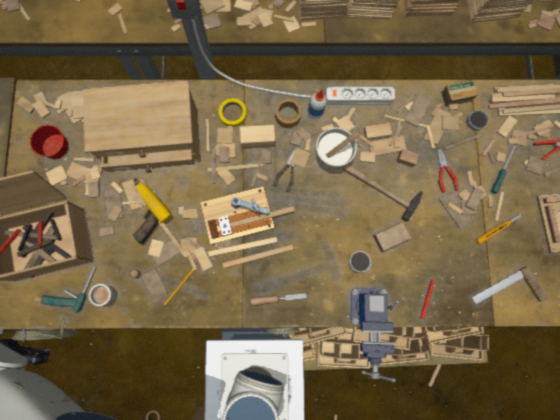

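```bash
python3 - <<'E'
from h import *
for p in [(240,213),(293,208),(222,226)]: print(atz("top",p,26).round())
for p in [(326,226),(270,210)]: print(atz("scene",p,26).round())
c=cam("wrist"); s=r.sense(); T=R.from_euler('xyz',s["eef_rot"]).as_matrix()
print("cam in tool",T.T@(c[1]-s["tool_pos"]),"\n",T.T@c[2],c[0]); print(T.round(3))
im=cv2.imread('pics/top1.png')[170:280,190:310]; cv2.imwrite('pics/top_c.png',cv2.resize(im,None,fx=5,fy=5,interpolation=2))
E
```

```text
[572.  49.  26.]
[ 589. -133.   26.]
[527. 110.  26.]
[ 593. -135.   26.]
[567.  47.  26.]
cam in tool [83.56165247  0.3126712  31.92384239] 
 [[ 8.49020729e-04  9.44581599e-01  3.28275620e-01]
 [ 9.99999581e-01 -9.14580679e-04  4.53146879e-05]
 [ 3.43037960e-04  3.28275444e-01 -9.44581979e-01]] [[350.27204544   0.         281.5152726 ]
 [  0.         350.27204544 209.07685207]
 [  0.           0.           1.        ]]
[[-0.968  0.251  0.   ]
 [ 0.251  0.968  0.   ]
 [-0.     0.    -1.   ]]
```

View pics/top_c.png

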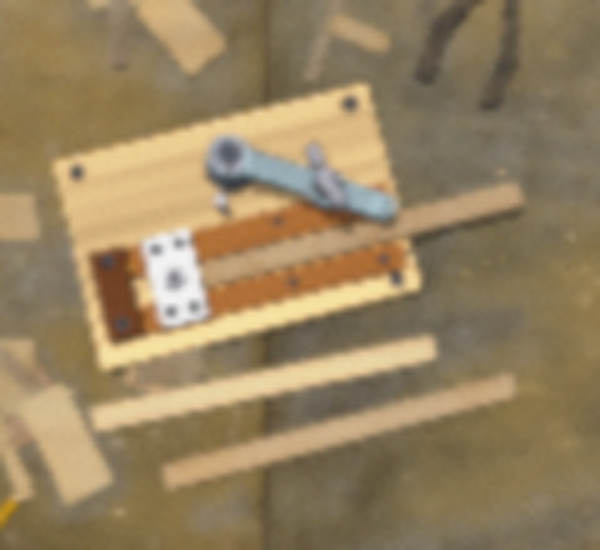

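Emit:
carry_out(rows=[{"angular": [0,0,0],"dp": [-0.68,-0.63,0],"claw": -1},{"angular": [0,0,0],"dp": [-0.68,-0.63,0],"claw": -1},{"angular": [0,0,0],"dp": [-0.68,-0.63,0],"claw": -1},{"angular": [0,0,0],"dp": [-0.68,-0.63,0],"claw": -1},{"angular": [0,0,0],"dp": [-0.68,-0.63,0],"claw": -1},{"angular": [0,0,0],"dp": [-0.68,-0.63,0],"claw": -1},{"angular": [0,0,0],"dp": [-0.68,-0.63,0],"claw": -1},{"angular": [0,0,0],"dp": [-0.68,-0.63,0],"claw": -1},{"angular": [0,0,0],"dp": [-0.68,-0.63,0],"claw": -1},{"angular": [0,0,0],"dp": [-0.68,-0.63,0],"claw": -1},{"angular": [0,0,0],"dp": [-0.68,-0.63,0],"claw": -1},{"angular": [0,0,0],"dp": [-0.68,-0.63,0],"claw": -1},{"angular": [0,0,0],"dp": [-0.68,-0.63,0],"claw": -1},{"angular": [0,0,0],"dp": [-0.68,-0.63,0],"claw": -1},{"angular": [0,0,0],"dp": [-0.68,-0.63,0],"claw": -1},{"angular": [0,0,0],"dp": [-0.68,-0.63,0],"claw": -1},{"angular": [0,0,0],"dp": [-0.68,-0.63,0],"claw": -1},{"angular": [0,0,0],"dp": [-0.68,-0.63,0],"claw": -1},{"angular": [0,0,0],"dp": [-0.68,-0.63,0],"claw": -1},{"angular": [0,0,0],"dp": [-0.68,-0.63,0],"claw": -1}])

```text
time: 2.9
tool_pos: [557.6, -20.9, 404.9]
eef_rot: [3.141, 0.0, 2.888]
contact_force: [-0.3, 1.0, 0.3]
width: 85.4
finger_force: 0.0
```

```bash
cat > look.py <<'E'
from h import *
import sys,pickle
f=sys.argv[1]; s=r.sense(); c=cam("wrist"); im=snap("wrist",f+'.png')
print(s["time"],s["tool_pos"].round(1),s["eef_rot"].round(3),s["qpos"].round(2),s["contact_force"].round(1),s["width"],s["finger_force"])
D={}
for l in sys.argv[2:]:
    d=r.find_in("wrist",l)[:3]; D[l]=[(x["pixel"],x["confidence"]) for x in d]
    print(l,[(np.round(x["pixel"],1).tolist(),round(x["confidence"],2)) for x in d])
pickle.dump((c,D),open(f+'.pkl','wb'))
E
python3 look.py w1 stop_face slat_head slat_tail pivot nose wing pad
```

```text
2.9 [557.6 -20.9 404.9] [3.141 0.    2.888] [-0.06  0.33  1.78  0.    1.04 -1.38] [-0.3  1.   0.3] 85.39269167601626 0.0
stop_face [([370.5, 157.8], 0.61), ([283.1, 174.2], 0.4)]
slat_head [([284.6, 174.6], 0.84), ([29.9, 349.3], 0.31)]
slat_tail [([289.4, 174.7], 0.79)]
pivot [([370.0, 157.0], 0.83)]
nose [([323.2, 205.2], 0.63)]
wing [([312.2, 216.1], 0.61)]
pad [([308.3, 214.9], 0.74), ([321.6, 209.7], 0.54)]
```

View pics/w1.png

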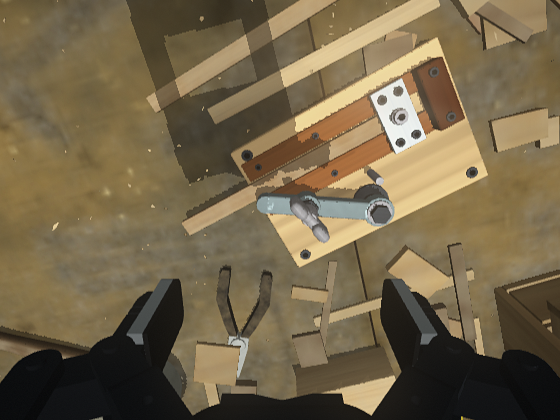

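```bash
cat > fit.py <<'E'
from h import *
import pickle
from scipy.optimize import least_squares
c=pickle.load(open('w1.pkl','rb'))[0]
P={(-65,120,18):(437,38),(85,120,18):(487,178),(85,-105,18):(300,268),(-65,-105,18):(231,150),(50,0,65):(380,211)}
def J(v,p): 
    a=v[2]; return np.array([v[0]+p[0]*np.cos(a)-p[1]*np.sin(a),v[1]+p[0]*np.sin(a)+p[1]*np.cos(a),p[2]])
f=lambda v:np.concatenate([proj("",J(v,k),c)-q for k,q in P.items()])
s=least_squares(f,[570,20,.25],x_scale=[10,10,.1]); v=s.x; print("jig",v.round(3),"res",s.fun.round(1))
np.save('jig.npy',v)
iJ=lambda w:R.from_euler('z',-v[2]).apply(np.array(w)-[v[0],v[1],0])
n=iJ(atz("",(267,204),56,c)); print("nose jig",n,"q",np.arctan2(-n[1],50-n[0]),np.hypot(n[1],n[0]-50))
for z,px in((26.5,(183,221)),(26.5,(189,235))): print("tail",iJ(atz("",px,z,c)))
for px in((295,204),(323,238)): print("wing end",iJ(atz("",px,101,c)),atz("",px,101,c))
c2=cam("top")
print("top proj of pivot, corner",proj("",J(v,(50,0,65)),c2),"see 236,201", proj("",J(v,(-65,-105,18)),c2))
E
python3 fit.py
```

```text
jig [5.61302e+02 5.02160e+01 2.39000e-01] res [ 2.4 -2.5  1.8 -1.6 -3.4 -0.6 -2.5  1.6  0.9  4.4]
nose jig [ -7.82067996 -90.35458704  56.        ] q 1.0015322544139842 107.27153597530521
tail [ -25.28738968 -183.76708884   26.5       ]
tail [  -8.73464439 -187.01974118   26.5       ]
wing end [ -9.21854197 -61.3799773  101.        ] [566.89342596 -11.60018074 101.        ]
wing end [ 28.87415649 -54.49196302 101.        ] [602.26836664   4.11961532 101.        ]
top proj of pivot, corner [235.46597531 199.73403316] see 236,201 [273.94628269 227.33966642]
```

Emit:
carry_out(rows=[{"angular": [0,0,0],"dp": [-0.35,-0.646,0],"claw": 1},{"angular": [0,0,0],"dp": [-0.35,-0.646,0],"claw": 1},{"angular": [0,0,0],"dp": [-0.35,-0.646,0],"claw": 1},{"angular": [0,0,0],"dp": [-0.35,-0.646,0],"claw": 1},{"angular": [0,0,0],"dp": [-0.35,-0.646,0],"claw": 1},{"angular": [0,0,0.965],"dp": [0,0,0],"claw": 1},{"angular": [0,0,0.965],"dp": [0,0,0],"claw": 1},{"angular": [0,0,0.965],"dp": [0,0,0],"claw": 1},{"angular": [0,0,0.965],"dp": [0,0,0],"claw": 1},{"angular": [0,0,0.965],"dp": [0,0,0],"claw": 1},{"angular": [0,0,0.965],"dp": [0,0,0],"claw": 1},{"angular": [0,0,0.965],"dp": [0,0,0],"claw": 1},{"angular": [0,0,0.965],"dp": [0,0,0],"claw": 1},{"angular": [0,0,0],"dp": [0,0,0.7],"claw": 1},{"angular": [0,0,0],"dp": [0,0,0.7],"claw": 1},{"angular": [0,0,0],"dp": [0,0,0.7],"claw": 1},{"angular": [0,0,0],"dp": [0,0,0.7],"claw": 1},{"angular": [0,0,0],"dp": [0,0,0],"claw": 1}])

```text
time: 5.1
tool_pos: [590.7, -160.6, 289.3]
eef_rot: [-3.135, -0.004, 1.811]
contact_force: [-0.0, -0.0, -0.4]
width: -0.2
finger_force: 0.0
```

```bash
python3 look.py w2 slat_tail nose wing pivot pliers
```

```text
5.1 [ 590.7 -160.6  289.3] [-3.135 -0.004  1.811] [-0.28  0.55  1.73  0.    0.87 -0.53] [-0.  -0.  -0.4] -0.22258313439187397 0.0
slat_tail [([288.0, 94.4], 0.93), ([158.1, 22.0], 0.69), ([344.8, 23.6], 0.27)]
nose [([311.3, 11.3], 0.66)]
wing []
pivot [([343.5, 26.8], 0.79)]
pliers [([482.1, 182.7], 0.56), ([101.7, 61.5], 0.2)]
```

View pics/w2.png

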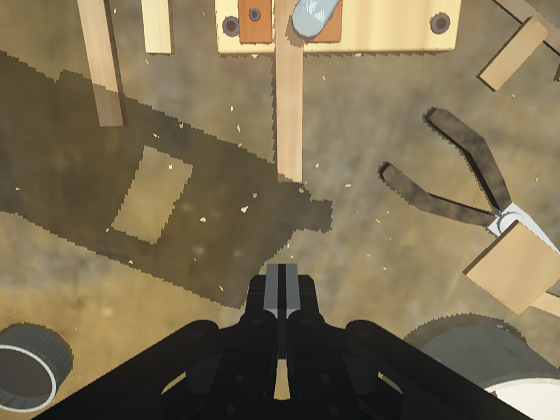

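```bash
python3 - <<'E'
from h import *
import pickle
c=pickle.load(open('w2.pkl','rb'))[0]; v=np.load('jig.npy')
iJ=lambda w:R.from_euler('z',-v[2]).apply(np.array(w)-[v[0],v[1],0])
for px,z in(((279,182),26.5),((302,182),26.5),((219,52),18),((457,50),18),((312,27),56)): w=atz("",px,z,c); print(px,w.round(1),iJ(w).round(1))
s=r.sense()
print(s["tool_pos"],s["eef_rot"],"tcp jig",iJ(s["tool_pos"]))
print("pot",atz("top",(336,150),80),atz("top",(316,150),80), "tin",atz("top",(360,262),30))
E
```

```text
(279, 182) [ 582.8 -137.3   26.5] [ -23.6 -187.2   26.5]
(302, 182) [ 597.9 -133.5   26.5] [  -8.  -187.2   26.5]
(219, 52) [526.7 -66.8  18. ] [ -61.3 -105.5   18. ]
(457, 50) [671.  -30.2  18. ] [  87.5 -104.2   18. ]
(312, 27) [578.3 -45.6  56. ] [ -6.2 -97.1  56. ]
[ 592.83050332 -162.08069651  294.52506423] [3.13911022e+00 1.46361263e-03 1.81018704e+00] tcp jig [ -19.68453661 -213.7203218   294.52506423]
pot [ 778.17686777 -278.29613096   80.        ] [ 778.33921806 -210.40026589   80.        ] tin [ 402.87308308 -354.48346456   30.        ]
```

Emit:
carry_out(rows=[{"angular": [0,0,0],"dp": [0,0.08,0.67],"claw": 1},{"angular": [0,0,0],"dp": [0,0,0.67],"claw": 1},{"angular": [0,0,0],"dp": [0,0,0.67],"claw": 1},{"angular": [0,0,0],"dp": [0,0,0.6],"claw": 1},{"angular": [0,0,0],"dp": [0,0,0],"claw": 1},{"angular": [0,0,0],"dp": [0.2,0,0],"claw": 1},{"angular": [0,0,0],"dp": [0.2,0,0],"claw": 1},{"angular": [0,0,0],"dp": [0.2,0,0],"claw": 1},{"angular": [0,0,0],"dp": [0.2,0,0],"claw": 1},{"angular": [0,0,0],"dp": [0.1,0,0],"claw": 1},{"angular": [0,0,0],"dp": [0,0,0],"claw": 1}])

```text
time: 6.5
tool_pos: [586.7, -125.6, 188.7]
eef_rot: [3.141, 0.0, 1.811]
contact_force: [-0.4, 0.6, 0.6]
width: 0.1
finger_force: 0.0
```

Emit:
carry_out(rows=[{"angular": [0,0,0],"dp": [0.1,0,0],"claw": 1},{"angular": [0,0,0],"dp": [0.1,0,0],"claw": 1},{"angular": [0,0,0],"dp": [0,0,0],"claw": 1}])

```text
time: 6.8
tool_pos: [584.8, -118.3, 188.2]
eef_rot: [-3.141, -0.0, 1.81]
contact_force: [0.3, -0.2, 0.4]
width: -0.0
finger_force: 0.0
```

Emit:
carry_out(rows=[{"angular": [0,0,0],"dp": [0.05,0,0],"claw": 1},{"angular": [0,0,0],"dp": [0.05,0,0],"claw": 1},{"angular": [0,0,0],"dp": [0,0,0],"claw": 1}])

```text
time: 7.1
tool_pos: [583.9, -114.6, 188.2]
eef_rot: [-3.141, -0.0, 1.81]
contact_force: [0.0, 0.4, 1.3]
width: 0.1
finger_force: 0.0
```

Emit:
carry_out(rows=[{"angular": [0,0,0],"dp": [0.05,0,0],"claw": 1},{"angular": [0,0,0],"dp": [0,0,0],"claw": 1}])

```text
time: 7.3
tool_pos: [584.2, -113.4, 188.7]
eef_rot: [3.14, 0.002, 1.81]
contact_force: [2.0, -5.2, -0.4]
width: 0.1
finger_force: 2.6
```

Emit:
carry_out(rows=[{"angular": [0,0,0],"dp": [0.05,0,0],"claw": 1},{"angular": [0,0,0],"dp": [0,0,0],"claw": 1}])

```text
time: 7.5
tool_pos: [584.6, -112.7, 189.3]
eef_rot: [3.137, 0.005, 1.811]
contact_force: [3.2, -12.1, -0.3]
width: 0.1
finger_force: 6.5
```

```bash
cat > fit2.py <<'E'
from h import *
import pickle
from scipy.optimize import least_squares
c1=pickle.load(open('w1.pkl','rb'))[0];c2=pickle.load(open('w2.pkl','rb'))[0]
P=[(c1,(-65,120,18),(437,38)),(c1,(85,120,18),(487,178)),(c1,(85,-105,18),(300,268)),(c1,(-65,-105,18),(231,150)),
(c2,(85,-105,18),(457,50)),(c2,(-65,-105,18),(219,52)),(c1,(-20,56,45),(400,117))]
def J(v,p): 
    a=v[2]; return np.array([v[0]+p[0]*np.cos(a)-p[1]*np.sin(a),v[1]+p[0]*np.sin(a)+p[1]*np.cos(a),p[2]])
f=lambda v:np.concatenate([proj("",J(v,k),c)-q for c,k,q in P])
s=least_squares(f,[570,20,.25],x_scale=[10,10,.1],loss='soft_l1'); v=s.x; print("jig",v.round(3),"res",f(v).round(1))
np.save('jig.npy',v)
iJ=lambda w:R.from_euler('z',-v[2]).apply(np.array(w)-[v[0],v[1],0])
for c,px in((c1,(267,204)),(c2,(312,24))):
    n=iJ(atz("",px,56,c)); print("nose jig",n.round(1),"q",np.arctan2(-n[1],50-n[0]),np.hypot(n[1],n[0]-50))
print("pivot pix",proj("",J(v,(50,0,65)),c1))
t=iJ(r.sense()["tool_pos"]); print("tcp jig",t); rr=106
for q in(1.0,.8,.6,.4,.2,0,-.05):
    for s in (28,22): print(q,s,np.round([50-rr*np.cos(q)+s*np.sin(q)-t[0],-rr*np.sin(q)-s*np.cos(q)-t[1]],1),end=' ')
    print()
E
python3 fit2.py
```

```text
jig [5.6308e+02 5.0505e+01 2.4800e-01] res [ 2.  -1.3  2.6 -1.3 -1.8  1.1 -1.7  4.3  0.4  0.4 -1.5  0.3  2.2  1.1]
nose jig [-10.4 -90.1  56. ] q 0.9802050807047151 108.50423535060328
nose jig [ -8.8 -95.5  56. ] q 1.0184487139137361 112.14895823510611
pivot pix [381.98471054 216.81453697]
tcp jig [ -19.22884476 -163.49342776  189.2620392 ]
1.0 28 [35.5 59.2] 1.0 22 [30.5 62.4] 
0.8 28 [15.5 67.9] 0.8 22 [11.2 72.1] 
0.6 28 [-2.4 80.5] 0.6 22 [-5.8 85.5] 
0.4 28 [-17.5  96.4] 0.4 22 [-19.8 102. ] 
0.2 28 [-29.1 115. ] 0.2 22 [-30.3 120.9] 
0 28 [-36.8 135.5] 0 22 [-36.8 141.5] 
-0.05 28 [-38.  140.8] -0.05 22 [-37.7 146.8]
```

Emit:
carry_out(rows=[{"angular": [0,0,0],"dp": [-0.5,0,0],"claw": 1},{"angular": [0,0,0],"dp": [0,0,-0.55],"claw": 1},{"angular": [0,0,0],"dp": [0.605,0.38,0],"claw": 1},{"angular": [0,0,0],"dp": [0.605,0.38,0],"claw": 1},{"angular": [0,0,0],"dp": [0.605,0.38,0],"claw": 1},{"angular": [0,0,0],"dp": [0.16,-0.25,0],"claw": 1},{"angular": [0,0,0],"dp": [0.16,-0.305,0],"claw": 1},{"angular": [0,0,0],"dp": [0.16,-0.305,0],"claw": 1},{"angular": [0,0,0],"dp": [0,0,0],"claw": 1}])

```text
time: 8.4
tool_pos: [575.7, -38.8, 210.3]
eef_rot: [-3.14, -0.001, 1.81]
contact_force: [-0.2, -1.3, -0.5]
width: 0.1
finger_force: 0.0
```

Emit:
carry_out(rows=[{"angular": [0,0,0],"dp": [0.17,-0.21,0],"claw": 1},{"angular": [0,0,0],"dp": [0.17,-0.21,0],"claw": 1},{"angular": [0,0,0],"dp": [0.205,-0.175,0],"claw": 1},{"angular": [0,0,0],"dp": [0.205,-0.175,0],"claw": 1},{"angular": [0,0,0],"dp": [0,0,0],"claw": 1}])

```text
time: 8.9
tool_pos: [538.3, -15.9, 210.1]
eef_rot: [-3.139, -0.001, 1.811]
contact_force: [0.4, -0.1, 0.1]
width: 0.3
finger_force: 0.0
```

```bash
python3 look.py w3 nose wing
```

```text
8.9 [538.3 -15.9 210.1] [-3.139e+00 -1.000e-03  1.811e+00] [-0.05  0.6   1.92  0.    0.63 -0.29] [ 0.4 -0.1  0.1] 0.3028656078007551 0.0
nose [([395.0, 215.8], 0.58)]
wing [([355.9, 269.4], 0.94), ([397.8, 152.5], 0.21)]
```

View pics/w3.png

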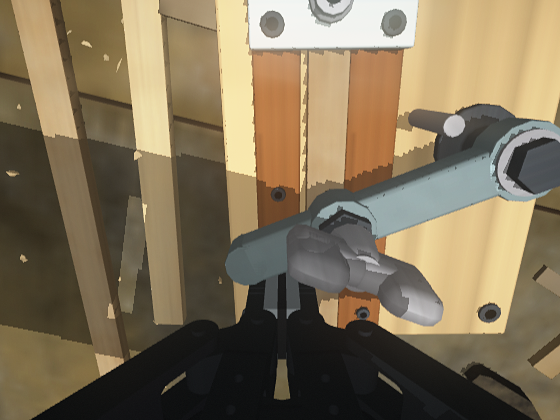

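Emit:
carry_out(rows=[{"angular": [0,0,0],"dp": [0.2,-0.22,0],"claw": 1},{"angular": [0,0,0],"dp": [0.235,-0.2,0],"claw": 1},{"angular": [0,0,0],"dp": [0.24,-0.1,0],"claw": 1},{"angular": [0,0,0],"dp": [0.12,-0.05,0],"claw": 1},{"angular": [0,0,0],"dp": [0,0,0],"claw": 1}])

```text
time: 9.55
tool_pos: [509.4, 9.6, 210.2]
eef_rot: [-3.14, -0.001, 1.811]
contact_force: [-0.2, 0.4, 0.4]
width: 0.1
finger_force: 0.0
```

Emit:
carry_out(rows=[{"angular": [0,0,0],"dp": [0.08,0,0],"claw": 1},{"angular": [0,0,0],"dp": [0.08,0,0],"claw": 1},{"angular": [0,0,0],"dp": [0,0,0],"claw": 1}])

```text
time: 9.85
tool_pos: [508.3, 15.3, 210.1]
eef_rot: [-3.14, -0.0, 1.81]
contact_force: [-2.0, -2.4, 0.8]
width: 0.1
finger_force: 0.0
```

Emit:
carry_out(rows=[{"angular": [0,0,0],"dp": [0.06,0,0],"claw": 1},{"angular": [0,0,0],"dp": [0,0,0],"claw": 1}])

```text
time: 10.05
tool_pos: [508.0, 16.5, 210.2]
eef_rot: [-3.141, 0.001, 1.81]
contact_force: [-1.8, -13.8, 0.4]
width: 0.4
finger_force: 4.2
```

Emit:
carry_out(rows=[{"angular": [0,0,0],"dp": [0.06,0,0],"claw": 1},{"angular": [0,0,0],"dp": [0,0,0],"claw": 1}])

```text
time: 10.25
tool_pos: [507.8, 17.2, 210.2]
eef_rot: [-3.141, 0.004, 1.811]
contact_force: [0.7, -29.6, -2.2]
width: -0.1
finger_force: 12.5
```

Emit:
carry_out(rows=[{"angular": [0,0,0],"dp": [0.06,0,0],"claw": 1},{"angular": [0,0,0],"dp": [0,0,0],"claw": 1}])

```text
time: 10.45
tool_pos: [507.6, 17.8, 210.3]
eef_rot: [-3.141, 0.006, 1.812]
contact_force: [1.2, -46.4, -2.8]
width: 0.2
finger_force: 21.8
```

Emit:
carry_out(rows=[{"angular": [0,0,0],"dp": [-0.5,0,0],"claw": 1},{"angular": [0,0,0],"dp": [-0.2,-0.3,0],"claw": 1},{"angular": [0,0,0],"dp": [0,0,-0.7],"claw": 0},{"angular": [0,0,0],"dp": [0,0,-0.8],"claw": 0},{"angular": [0,0,0],"dp": [0,0,-0.8],"claw": 0},{"angular": [0,0,0],"dp": [0.4,0.7,-0.7],"claw": 0},{"angular": [0,0,0],"dp": [0.3,0.7,0],"claw": 0},{"angular": [0,0,0],"dp": [0,0,0],"claw": 0},{"angular": [0,0,0],"dp": [0,0,0],"claw": 0}])

```text
time: 11.35
tool_pos: [549.0, 33.1, 329.9]
eef_rot: [-3.141, -0.0, 1.811]
contact_force: [-0.7, -0.2, -0.9]
width: 42.6
finger_force: 0.0
```

```bash
python3 look.py w4 nose wing pivot slat_tail
```

```text
11.35 [549.   33.1 329.9] [-3.141 -0.     1.811] [ 0.04  0.42  1.85  0.    0.88 -0.2 ] [-0.7 -0.2 -0.9] 42.56072681807957 0.0
nose [([297.2, 190.2], 0.7)]
wing [([278.3, 201.2], 0.91)]
pivot [([317.5, 134.5], 0.71), ([277.2, 200.3], 0.69)]
slat_tail [([278.2, 246.5], 0.68)]
```

View pics/w4.png

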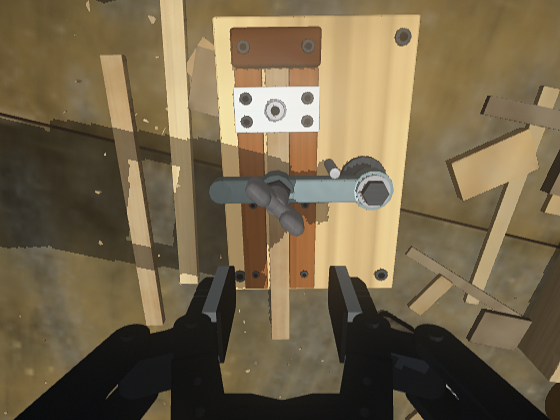

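```bash
python3 - <<'E'
from h import *
import pickle
c,D=pickle.load(open('w4.pkl','rb')); v=np.load('jig.npy')
iJ=lambda w:R.from_euler('z',-v[2]).apply(np.array(w)-[v[0],v[1],0])
im=cv2.imread('pics/w4.png'); cv2.imwrite('pics/w4c.png',cv2.resize(im[140:260,190:410],None,fx=3.6,fy=3.6,interpolation=2))
for z in(88,100):
  a=iJ(atz("",(252,187),z,c));b=iJ(atz("",(297,227),z,c)); print(a,b,(a+b)/2,np.arctan2(b[1]-a[1],b[0]-a[0])+np.pi,np.linalg.norm(a-b))
print("net",iJ(atz("",D["wing"][0][0],90,c)),"exp px of (-20,0,88):")
w=R.from_euler('z',v[2]).apply([-20,0,88])+[v[0],v[1],0]; print(w,proj("",w,c)); print("bridge",iJ(atz("",(277,110),45,c)),"bolt",iJ(atz("",(374,192),65,c)),"tcp",iJ(r.sense()["tool_pos"]))
E
```

```text
[-35.06558336  12.78261605  88.        ] [ -6.92052824 -14.18056983  88.        ] [-20.9930558   -0.69897689  88.        ] 2.3776375279076314 38.97637131230519
[-33.98777249  16.10838225 100.        ] [ -7.45090803  -9.31414424 100.        ] [-20.71934026   3.397119   100.        ] 2.3776375279076314 36.7492860973733
net [-18.80020547   4.05162986  90.        ] exp px of (-20,0,88):
[543.69320703  45.59204387  88.        ] [276.49815876 206.3391837 ]
bridge [-19.59473321  56.26334919  45.        ] bolt [47.20685356  2.23926048 65.        ] tcp [-18.21785575 -14.32296763 329.77391793]
```

View pics/w4c.png

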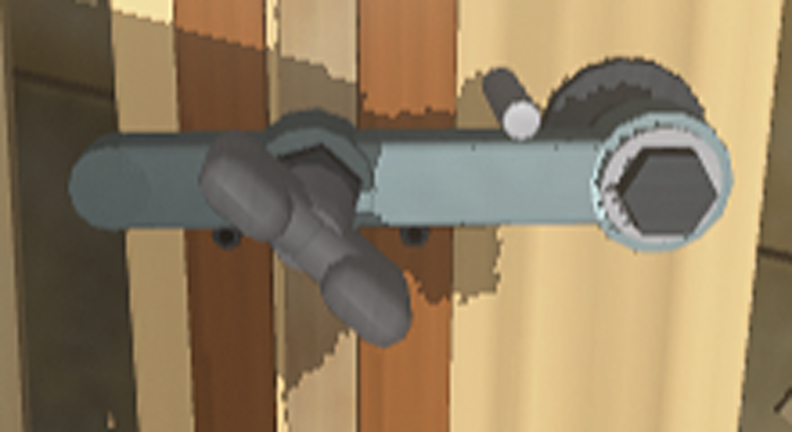

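Emit:
carry_out(rows=[{"angular": [0,0,0],"dp": [0.39,-0.05,0],"claw": 0},{"angular": [0,0,-0.987],"dp": [0,0,0],"claw": 0},{"angular": [0,0,-0.987],"dp": [0,0,0],"claw": 0},{"angular": [0,0,-0.987],"dp": [0,0,0],"claw": 0},{"angular": [0,0,-0.987],"dp": [0,0,0],"claw": 0},{"angular": [0,0,-0.987],"dp": [0,0,0],"claw": 0},{"angular": [0,0,-0.987],"dp": [0,0,0],"claw": 0},{"angular": [0,0,0],"dp": [0,0,0.5],"claw": 0},{"angular": [0,0,0],"dp": [0,0,0.5],"claw": 0},{"angular": [0,0,0],"dp": [0,0,0],"claw": 0}])

```text
time: 12.6
tool_pos: [542.5, 47.6, 288.1]
eef_rot: [-3.139, -0.004, 2.637]
contact_force: [-1.3, -0.3, 0.3]
width: 42.5
finger_force: 0.0
```

```bash
python3 look.py w5 wing; python3 - <<'E'
import cv2
cv2.imwrite('pics/w5c.png',cv2.imread('pics/w5.png')[120:420,100:480])
E
```

```text
12.6 [542.5  47.6 288.1] [-3.139 -0.004  2.637] [ 0.07  0.47  1.88  0.    0.79 -1.  ] [-1.3 -0.3  0.3] 42.506855179965406 0.0
wing [([280.1, 253.2], 0.83)]
```

View pics/w5c.png

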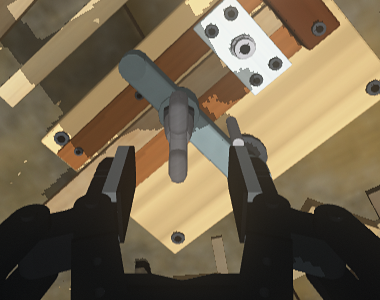

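Emit:
carry_out(rows=[{"angular": [0,0,0],"dp": [0,0,0.4],"claw": 0},{"angular": [0,0,0],"dp": [0,0,0.4],"claw": 0},{"angular": [0,0,0],"dp": [0,0,0.25],"claw": 0},{"angular": [0,0,0],"dp": [0,0,0],"claw": 0.4},{"angular": [0,0,0],"dp": [0,0,0],"claw": 0.6},{"angular": [0,0,0],"dp": [0,0,0],"claw": 0.7},{"angular": [0,0,0],"dp": [0,0,0],"claw": 1},{"angular": [0,0,0],"dp": [0,0,0],"claw": 1},{"angular": [0,0,0],"dp": [0,0,0],"claw": 1}])

```text
time: 13.6
tool_pos: [543.7, 46.0, 249.2]
eef_rot: [-3.139, -0.0, 2.637]
contact_force: [-3.1, -10.1, 3.4]
width: 9.1
finger_force: 59.5
```

```bash
cat > st.py <<'E'
from h import *
s=r.sense(); v=np.load('jig.npy')
print(s["time"],R.from_euler('z',-v[2]).apply(s["tool_pos"]-[v[0],v[1],0]).round(2),s["eef_rot"].round(3),s["contact_force"].round(1),s["torque"].round(3),s["width"].round(2),s["finger_force"].round(1),s["qpos"][5].round(3))
E
python3 st.py
```

```text
Traceback (most recent call last):
  File "st.py", line 3, in <module>
    print(s["time"],R.from_euler('z',-v[2]).apply(s["tool_pos"]-[v[0],v[1],0]).round(2),s["eef_rot"].round(3),s["contact_force"].round(1),s["torque"].round(3),s["width"].round(2),s["finger_force"].round(1),s["qpos"][5].round(3))
                                                                                                                                                               ^^^^^^^^^^^^^^^^
AttributeError: 'float' object has no attribute 'round'
```

Emit:
carry_out(rows=[{"angular": [0,0,0],"dp": [-0.045,-0.02,0],"claw": 1},{"angular": [0,0,0],"dp": [0,0,0],"claw": 1}])

```text
time: 13.8
tool_pos: [544.3, 45.2, 249.1]
eef_rot: [-3.14, -0.003, 2.636]
contact_force: [-6.7, -2.7, 7.3]
width: 8.5
finger_force: 59.7
```

```bash
sed -i 's/s\["width"\].round(2),s\["finger_force"\].round(1)/round(s["width"],2),round(s["finger_force"],1)/' st.py; python3 st.py
```

```text
13.8 [-19.56  -0.54 249.1 ] [-3.140e+00 -3.000e-03  2.636e+00] [-6.7 -2.7  7.3] [-0.477  1.244 -0.076] 8.47 59.7 -1.004
```

Emit:
carry_out(rows=[{"angular": [0,0,0.8],"dp": [0.01,0,0.002],"claw": 1},{"angular": [0,0,0.8],"dp": [0,0,0.002],"claw": 1},{"angular": [0,0,0.8],"dp": [0,0,0.002],"claw": 1},{"angular": [0,0,0.8],"dp": [0,0,0.002],"claw": 1},{"angular": [0,0,0],"dp": [0,0,0],"claw": 1}])

```text
time: 14.3
tool_pos: [543.8, 45.0, 248.8]
eef_rot: [-3.138, -0.001, 2.187]
contact_force: [-6.9, -7.1, 7.7]
width: 8.7
finger_force: 59.9
```

```bash
python3 st.py
```

```text
14.3 [-20.    -0.59 248.8 ] [-3.138e+00 -1.000e-03  2.187e+00] [-6.9 -7.1  7.7] [-1.319  1.11  -0.07 ] 8.69 59.9 -0.554
```

Emit:
carry_out(rows=[{"angular": [0,0,0.9],"dp": [0,0,0.003],"claw": 1},{"angular": [0,0,0.9],"dp": [0,0,0.003],"claw": 1},{"angular": [0,0,0.9],"dp": [0,0,0.003],"claw": 1},{"angular": [0,0,0.9],"dp": [0,0,0.003],"claw": 1},{"angular": [0,0,0.9],"dp": [0,0,0.003],"claw": 1},{"angular": [0,0,0.9],"dp": [0,0,0.003],"claw": 1},{"angular": [0,0,0.9],"dp": [0,0,0.003],"claw": 1},{"angular": [0,0,0.9],"dp": [0,0,0.003],"claw": 1},{"angular": [0,0,0],"dp": [0,0,0],"claw": 1}])

```text
time: 15.2
tool_pos: [543.1, 44.7, 248.1]
eef_rot: [-3.137, 0.004, 1.182]
contact_force: [-10.9, -9.0, 15.1]
width: 8.6
finger_force: 61.0
```

```bash
python3 st.py
```

```text
15.2 [-20.82  -0.69 248.13] [-3.137  0.004  1.182] [-10.9  -9.   15.1] [-1.82   2.063 -0.03 ] 8.57 61.0 0.452
```

Emit:
carry_out(rows=[{"angular": [0,0,0.9],"dp": [0,0,0.003],"claw": 1},{"angular": [0,0,0.9],"dp": [0,0,0.003],"claw": 1},{"angular": [0,0,0.9],"dp": [0,0,0.003],"claw": 1},{"angular": [0,0,0.9],"dp": [0,0,0.003],"claw": 1},{"angular": [0,0,0],"dp": [0,0,0],"claw": 1}])

```text
time: 15.7
tool_pos: [542.7, 44.9, 248.0]
eef_rot: [-3.139, 0.007, 0.679]
contact_force: [-14.8, -7.3, 21.6]
width: 9.2
finger_force: 61.9
```

```bash
python3 st.py
```

```text
15.7 [-21.14  -0.43 248.04] [-3.139  0.007  0.679] [-14.8  -7.3  21.6] [-1.661  2.635  0.006] 9.17 61.9 0.955
```

Emit:
carry_out(rows=[{"angular": [0,0,0],"dp": [-0.04,-0.01,-0.04],"claw": 1},{"angular": [0,0,0.7],"dp": [0,0,0.002],"claw": 1},{"angular": [0,0,0.7],"dp": [0,0,0.002],"claw": 1},{"angular": [0,0,0],"dp": [0,0,0],"claw": 1}])

```text
time: 16.1
tool_pos: [541.7, 44.7, 248.2]
eef_rot: [-3.14, 0.005, 0.484]
contact_force: [-6.8, -4.2, 3.2]
width: 9.0
finger_force: 60.6
```

```bash
python3 st.py
```

```text
16.1 [-22.13  -0.37 248.19] [-3.14   0.005  0.484] [-6.8 -4.2  3.2] [-0.826  1.246 -0.069] 9.02 60.6 1.148
```

Emit:
carry_out(rows=[{"angular": [0,0,0.5],"dp": [0,0,0.002],"claw": 1},{"angular": [0,0,0.5],"dp": [0,0,0.002],"claw": 1},{"angular": [0,0,0],"dp": [0,0,0],"claw": 1}])

```text
time: 16.4
tool_pos: [541.7, 44.8, 248.2]
eef_rot: [-3.141, 0.005, 0.345]
contact_force: [-9.0, -3.5, 5.2]
width: 8.9
finger_force: 60.9
```

```bash
python3 st.py
```

```text
16.4 [-22.17  -0.28 248.16] [-3.141  0.005  0.345] [-9.  -3.5  5.2] [-0.632  1.524 -0.02 ] 8.92 60.9 1.287
```

Emit:
carry_out(rows=[{"angular": [0,0,0.4],"dp": [0,0,0.001],"claw": 1},{"angular": [0,0,0],"dp": [0,0,0],"claw": 1}])

```text
time: 16.6
tool_pos: [541.6, 44.9, 248.2]
eef_rot: [-3.141, 0.005, 0.29]
contact_force: [-8.3, -2.8, 6.0]
width: 8.7
finger_force: 60.9
```

```bash
python3 st.py
```

```text
16.6 [-2.2190e+01 -1.9000e-01  2.4815e+02] [-3.141  0.005  0.29 ] [-8.3 -2.8  6. ] [-0.636  1.499 -0.103] 8.68 60.9 1.342
```

Emit:
carry_out(rows=[{"angular": [0,0,0.4],"dp": [0,0,0.001],"claw": 1},{"angular": [0,0,0],"dp": [0,0,0],"claw": 1}])

```text
time: 16.8
tool_pos: [541.6, 44.9, 248.2]
eef_rot: [-3.141, 0.006, 0.235]
contact_force: [-8.0, -2.0, 7.0]
width: 9.1
finger_force: 61.1
```

```bash
python3 st.py
```

```text
16.8 [-2.2190e+01 -1.6000e-01  2.4818e+02] [-3.141  0.006  0.235] [-8. -2.  7.] [-0.496  1.603  0.276] 9.1 61.1 1.398
```

Emit:
carry_out(rows=[{"angular": [0,0,0.4],"dp": [0,0,0.001],"claw": 1},{"angular": [0,0,0],"dp": [0,0,0],"claw": 1}])

```text
time: 17.0
tool_pos: [541.6, 45.0, 248.2]
eef_rot: [3.141, 0.006, 0.181]
contact_force: [-9.4, -1.0, 7.3]
width: 8.8
finger_force: 65.0
```

```bash
python3 st.py
```

```text
17.0 [-2.2210e+01 -2.0000e-02  2.4817e+02] [3.141 0.006 0.181] [-9.4 -1.   7.3] [-0.356  1.712  1.066] 8.83 65.0 1.452
```

Emit:
carry_out(rows=[{"angular": [0,0,0],"dp": [0,0,0],"claw": 1},{"angular": [0,0,-0.9],"dp": [0,0,-0.002],"claw": 1},{"angular": [0,0,-0.9],"dp": [0,0,-0.002],"claw": 1},{"angular": [0,0,-0.9],"dp": [0,0,-0.002],"claw": 1},{"angular": [0,0,-0.9],"dp": [0,0,-0.002],"claw": 1},{"angular": [0,0,-0.9],"dp": [0,0,-0.002],"claw": 1},{"angular": [0,0,-0.9],"dp": [0,0,-0.002],"claw": 1},{"angular": [0,0,-0.9],"dp": [0,0,-0.002],"claw": 1},{"angular": [0,0,-0.9],"dp": [0,0,-0.002],"claw": 1},{"angular": [0,0,-0.9],"dp": [0,0,-0.002],"claw": 1},{"angular": [0,0,-0.9],"dp": [0,0,-0.002],"claw": 1},{"angular": [0,0,-0.9],"dp": [0,0,-0.002],"claw": 1},{"angular": [0,0,-0.9],"dp": [0,0,-0.002],"claw": 1},{"angular": [0,0,-0.9],"dp": [0,0,-0.002],"claw": 1},{"angular": [0,0,0],"dp": [0,0,0],"claw": 1},{"angular": [0,0,0],"dp": [0,0,0],"claw": 1}])

```text
time: 18.6
tool_pos: [542.8, 44.5, 248.9]
eef_rot: [-3.14, 0.001, 1.814]
contact_force: [-2.3, -5.9, -4.4]
width: 8.9
finger_force: 59.6
```

```bash
python3 st.py; python3 look.py w6 wing nose; python3 - <<'E'
import cv2
cv2.imwrite('pics/w6c.png',cv2.imread('pics/w6.png'))
E
```

```text
18.6 [-21.14  -0.87 248.91] [-3.140e+00  1.000e-03  1.814e+00] [-2.3 -5.9 -4.4] [-1.099  0.183  0.064] 8.92 59.6 -0.181
18.6 [542.8  44.5 248.9] [-3.140e+00  1.000e-03  1.814e+00] [ 0.06  0.54  1.9  -0.    0.71 -0.18] [-2.3 -5.9 -4.4] 8.915843607903211 59.619231820106506
wing [([283.0, 286.8], 0.74)]
nose [([302.3, 254.6], 0.72)]
```

View pics/w6c.png

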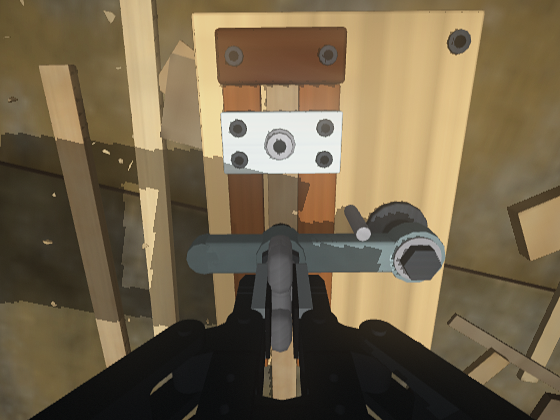

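```bash
python3 -c "
from station import r
print(r.sign_off())"
```

```text
the job is handed in; nothing more can be done
None
```

The job is handed in: the slat is home on the stop, the hold-down arm is against its pin, and the thumbscrew was seated, backed off a quarter turn and is still gripped. The final picture and force readings agree with this, but the hand-in returned no verdict.

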